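# Index the puzzle box and hold its lock pin drawn

## Robot

A 6-joint arm with a two-finger parallel gripper is mounted at the origin on the work surface. World frame = base frame: x ahead of the robot, y to its left, z up, the work surface at z = 0. Lengths are in mm, angles in rad, forces in N, time in s.
With the tool pointing down it reaches from about 300 to 775 mm from the base axis. Payload 14.6 kg.
Tool frame: the origin (TCP) lies on the front face of the gripper's body, between the roots of the fingers; the fingertips stand 97 mm ahead of it and the grasp point (between the pads) lies 78 mm ahead of it; z points along the fingers, y is the line along which they close (so a half turn about z gives the same grasp; the last joint's range is limited). The gripper opens to 94 mm and grips with 3 to 60 N. Pads are 16 mm wide; open, the fingers measure 119 mm over their backs; the gripper's body (75 mm by 177 mm) begins 78 mm behind the grasp point.
Start: joints at [-0.067, 0.3, 1.521, -0, 1.321, -0.067], TCP at [549.991, -0.002, 302.646] pointing down, gripper open.
Joint ranges: [-3.03, 3.03], [-0.79, 2.21], [0.23, 2.52], [-1.04, 4.18], [0, 3.07], [-2.55, 2.55]. Speed limits (rad/s): [2.22, 2.22, 2.57, 3.14, 3.14, 3.14].

## Interface

Orientations are given as [roll, pitch, yaw] about the fixed x, y, z axes, in that order (R = Rz(yaw) Ry(pitch) Rx(roll)).
In Python, from cell import * gives the robot as it stands.
- The arm moves only by the tool carry_out, never from a script. Its arguments are lists of equal length, an entry for each row: "slide": the shift along the world's x, y, z scaled (see below), a list of three; "dr": the turn, a rotation vector about the world's x, y, z scaled (see below), a list of three; "gripper": the opening in per cent of the stroke, from 0 (shut) to 100 (fully open). A call has 1 to 10 rows; each row is the pose to reach, as a shift and turn from the pose commanded when the call began, turning the shorter way round; what a row does not reach only later rows make up. The controller multiplies each number of a shift by 0.25 m and each number of a turn by 360 degrees. A row lasts 1/12 s, in which the tool goes at most 41.7 mm and 7.16 degrees, less where a joint would pass 70% of its speed; a pose out of reach is approached as far as the arm can. A call with a number of a shift or a turn outside -1 to 1 is refused whole. A call with a gripper value outside its range is refused whole. The fingers move at their own pace and stop on an object; "newtons" is the grip in N (left out, the last holds). Time passes only in rows, so rows that repeat a pose let the fingers close. It gives the time, the measured TCP pose, the force, the opening and the grip force at its end, in the units of the state.
- read_state(): the state, without advancing time (a new reading comes with each control period).
- camera(name): name is "scene" or "side" or "wrist"; returns the picture (480x640x3 uint8, red, green, blue); there is no depth.
- camera_model(name): a dict with "vfov" (degrees; the focal length in pixels is half the picture's height over the tangent of half this angle, whatever the lens; pixels are square), "cx", "cy" (the principal point, pixels), "R" (3x3) and "t" (3): a world point X has camera coordinates R X + t. Camera axes: x right, y down, z forward; pixel columns grow to the right and rows downward; lengths in mm; the calibration is good to about 2 mm. A picture is of the moment at which its call begins: read the wrist's pose just before it. camera_model takes no time and is no camera call; for the wrist camera it gives the pose at the moment of the call.
- sign_off(): hands the job in; it is judged then, once.
The state is a dict: "clock": time; "joints": joint angles; "qd": joint speeds; "effort": joint torques, N m; "eef_pos": TCP position; "eef_rot": TCP orientation; "wrist_force": force on the tool from outside, world axes, zero at the start; "moment": the same for the moment, N m; "finger_gap": finger opening in mm; "finger_force": force on a finger pad.
Only numpy, scipy, OpenCV 4.12 (cv2) and the standard library are available. Lean on these libraries where they do the work, as an engineer would, in place of code of your own. Each camera call takes 0.05 s, during which the arm holds its last target. There are 200 camera calls.

## Task

The lock pin of the half-finished puzzle box faces the vise: turn the indexing turntable a quarter turn counter-clockwise (seen from above) until it clicks into its next stop and the pin faces you. Then grip the pin by its knob and draw it straight out of its snug bore by about 22 mm, so that the brass band on its shank just stands clear of the wall, without cocking it in the bore or forcing it. A spring inside pulls the pin back, so finish while still holding it steady there, with the turntable at its stop and everything else on the bench left where it is.

Things in the scene. Friction and masses are not known exactly. Their poses are not given: they have to be found in the camera images.
- turntable (a joint): Angle (rad) of the wooden turntable about its vertical axis: 0 at the start (in a stop, pin towards the vise), positive counter-clockwise from above. Stops every 1.571: a spring roller drops between brass dogs on the rim and snaps the table true from within 0.05 rad. Leaving or entering a stop takes 8 to 15 N at the peg; in between it turns lightly and stays where left. Its iron base is bolted down.
- turn_axis (a point): Centre of the turntable's top face (disc 260 mm across), on its vertical axis, 45 mm above the bench; it turns with the table. The base is 220 mm square, 22 mm high, with a tongue (carrying the roller, 52 mm high) reaching 190 mm from the axis on the side opposite the peg's first place.
- peg_grip (a point): Grip point on the upright rosewood peg (round, 18 mm across) that turns the table: on its centre line, 20 mm below its top, 85 mm above the bench, 40 mm above the table's top, 115 mm from the axis. At the start it stands on the robot's side; the quarter turn brings it to the robot's right. It does not spin in the table; the box wall is 50 mm from its centre line.
- bore_mouth (a point): Centre of the mouth of the pin's bore, in a dark walnut block in the front wall of the pale dogwood box (100 mm along the pin, 130 wide, 72 high, open on top, fixed on the middle of the turntable). x points out along the bore (level), z up. 84 mm above the bench, 33 mm below the box's top edge, 50 mm from the table's axis. Bore 13 mm wide, 30 mm long.
- pin_knob (a point): Centre of the boxwood knob (round, 24 mm across, 26 mm long) on the loose lock pin; x points out along the pin. Shank 12 mm across. Pin home: 25 mm out from the bore mouth; drawn 22 mm: 47 mm out. The brass band (6 mm long) is wholly out at 20 mm of draw. The spring pulls back with about 3 N at first, 6 N at 22 mm; end stop at 36 mm. The pin may turn about its axis.
- vise: Small dark cast-iron vise, bolted down to the left of the turntable, jaws open: 190 mm along its x axis (screw and handle on the -x end), 106 mm wide over the handle, 89 mm high; origin under its middle on the bench.
- mallet_mid (a point): Boxwood mallet, head 64 mm across and 80 mm high standing on its face, handle 22 mm across reaching 183 mm along the x axis; this point is the middle of the head, 40 mm up. A bystander.
- try_square: Try square lying flat: rosewood stock 24 x 80 x 15 mm along y, steel blade 112 mm along x, 28 mm wide; origin on the bench under the stock, 28 mm from its middle. A bystander.
- side_panel: Dark walnut side panel lying flat, 62 x 94 x 8 mm; origin under its centre. A bystander.
- puzzle_box: Finished puzzle box with inlaid pattern, 85 x 120 x 60 mm; origin under its centre. A bystander.
- wax_jar: White wax jar with dark lid, 60 mm across, 62 mm high; origin under its centre. A bystander.

How it is judged:
By the outcome, as a careful person would: the job done as asked, in the order asked, and still so for the second after the job is handed in, while the arm keeps its last pose, push and grip.
It also fails if it takes over 48 s, if anything falls off the work surface, if the arm or the gripper's body presses on something with over 40 N, if the wrist force passes 120 N, or if a joint passes its speed limit or range.

## Working session

There is one attempt and no reset: what is moved stays moved. The work goes in short steps, Python scripts to look and compute and a tool call to move; the robot and the scene stay as the last step left them, time stands still between calls to the robot, and variables do not carry over. Pictures are saved under pics/ and viewed, at most 10 in all, crops included, and the job is handed in when it is done.

Besides the shell and the picture viewer there is one more tool, called after ">>>" by a JSON object that holds its "name" and its "arguments", one argument or row to a line. carry_out: Moves the arm, as the interface text tells. Its arguments: {"type":"object","properties":{"slide":{"type":"array","items":{"type":"array","items":{"type":"number","minimum":-1,"maximum":1}}},"dr":{"type":"array","items":{"type":"array","items":{"type":"number","minimum":-1,"maximum":1}}},"gripper":{"type":"array","items":{"type":"number"}},"newtons":{"type":"number"}},"required":["slide","dr","gripper"]}

```bash
mkdir -p pics; ls
python3 - <<'E'
from cell import *
import cv2
for n in("scene","side"):
    cv2.imwrite(f"pics/{n}0.png",camera(n)[:,:,::-1]); m=camera_model(n); print(n,m)
print(read_state())
E
```

```text
pics
scene {'vfov': 49.88168710166409, 'cx': 316.26661624413896, 'cy': 239.6999145521731, 'R': array([[-0.52875962,  0.84876272,  0.00388864],
       [ 0.51216353,  0.32271278, -0.79595539],
       [-0.67683217, -0.41887745, -0.6053428 ]]), 't': array([ 275.43698136, -228.99610818, 1670.12418219])}
side {'vfov': 43.616311333720674, 'cx': 318.23526463949577, 'cy': 242.55766717742318, 'R': array([[-0.82448455, -0.56587195,  0.00376341],
       [-0.44325796,  0.64167119, -0.62592369],
       [ 0.35177778, -0.51773257, -0.77987523]]), 't': array([ 471.67325939,  253.71049114, 1381.70291179])}
{'clock': 0.1, 'joints': array([-6.65802801e-02,  3.00394647e-01,  1.52154995e+00, -3.67118769e-05,
        1.32069921e+00, -6.66217351e-02]), 'qd': array([-0.00154985, -0.00155781, -0.00168903,  0.00055505,  0.00037782,
        0.00087354]), 'effort': array([ 1.84928511e-03, -5.32644153e+01, -3.53284299e+01,  7.10431044e-02,
        2.34944851e-02, -7.30603051e-05]), 'eef_pos': array([5.49852911e+02, 1.15375108e-02, 3.02141382e+02]), 'eef_rot': array([-3.14054147e+00, -3.44964575e-05,  1.57084687e+00]), 'wrist_force': array([-0.04956602,  0.02996014, -0.44462882]), 'moment': array([-0.02985261, -0.01467468,  0.03869926]), 'finger_force': 0.0, 'finger_gap': 93.91184939482231}
```

View pics/scene0.png

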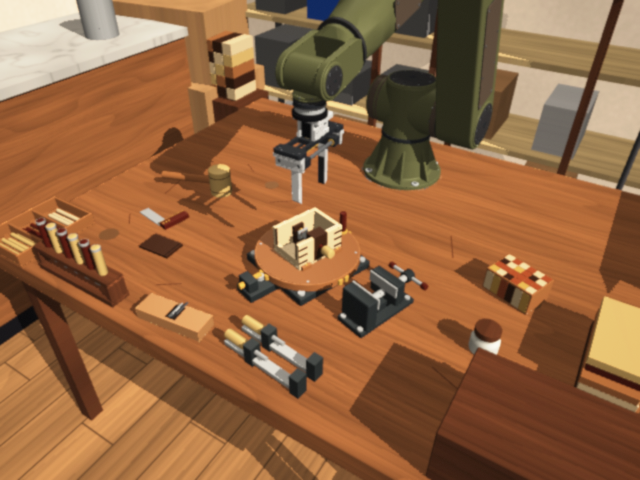

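View pics/side0.png

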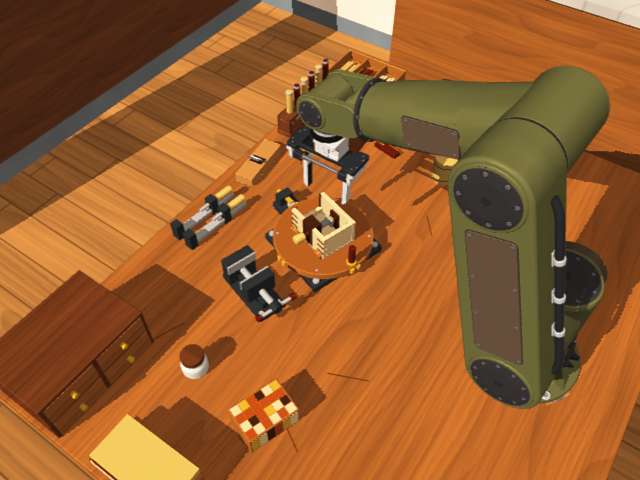

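Scene shows the disc around (307,255), peg top (344,212), tongue roller (262,275). Side shows the disc around (323,240), peg top (352,247), knob (300,239), vise lower left.

```bash
cat > h.py <<'E'
from cell import *
import numpy as np, cv2
def ray(m,u,v):
    f=240/np.tan(np.radians(m["vfov"]/2)); R=np.array(m["R"])
    d=R.T@np.array([(u-m["cx"])/f,(v-m["cy"])/f,1]); return -R.T@np.array(m["t"]),d/np.linalg.norm(d)
def onz(m,u,v,z):
    o,d=ray(m,u,v); return o+d*(z-o[2])/d[2]
def tri(*ms):
    A=0;b=0
    for m,u,v in ms:
        o,d=ray(m,u,v);P=np.eye(3)-np.outer(d,d);A=A+P;b=b+P@o
    return np.linalg.solve(A,b)
def proj(m,X):
    f=240/np.tan(np.radians(m["vfov"]/2)); c=np.array(m["R"])@np.array(X)+m["t"]
    return np.array([m["cx"]+f*c[0]/c[2],m["cy"]+f*c[1]/c[2]])
E
python3 - <<'E'
from h import *
np.set_printoptions(precision=1,suppress=True)
a,b=camera_model("scene"),camera_model("side")
print("pegtop",onz(a,344,212,105),onz(b,352,247,105),tri((a,344,212),(b,352,247)))
print("disc L/R/bot",onz(a,256,252,45),onz(a,360,252,45),onz(a,307,284,45),onz(b,274,237,45),onz(b,375,239,45),onz(b,325,275,45))
print("knob",onz(b,299,239,84))
print("vise scene corners", onz(a,342,322,0),onz(a,410,300,0))
E
```

```text
pegtop [451.8  37.8 105. ] [450.4  34.8 105. ] [450.3  36.  104.5]
disc L/R/bot [638.1 -99.6  45. ] [503.5 114.2  45. ] [669.2  67.6  45. ] [655.4  79.1  45. ] [439.1 -62.4  45. ] [480.9 104.   45. ]
knob [579.8  73.3  84. ]
vise scene corners [690.7 172.2   0. ] [547.4 270.4   0. ]
```

Run:
```python
from h import *
m=camera_model("wrist");cv2.imwrite("pics/w0.png",camera("wrist")[:,:,::-1]);print(m)
for X in [(560,2,45),(450,36,105),(580,73,84)]: print(proj(m,X))
```

```text
{'vfov': 67.20913537037273, 'cx': 322.58933294199596, 'cy': 243.38647005822122, 'R': array([[ 9.99999052e-01,  1.01970813e-03, -9.25300251e-04],
       [ 1.23417897e-03, -9.61745615e-01,  2.73941323e-01],
       [-6.10563265e-04, -2.73942206e-01, -9.61745962e-01]]), 't': array([-550.53666744,  -28.80497072,  392.0840536 ])}
[332.37143217 225.00199772]
[193.27574906 199.54141774]
[359.1590195  149.93044738]
```

View pics/w0.png

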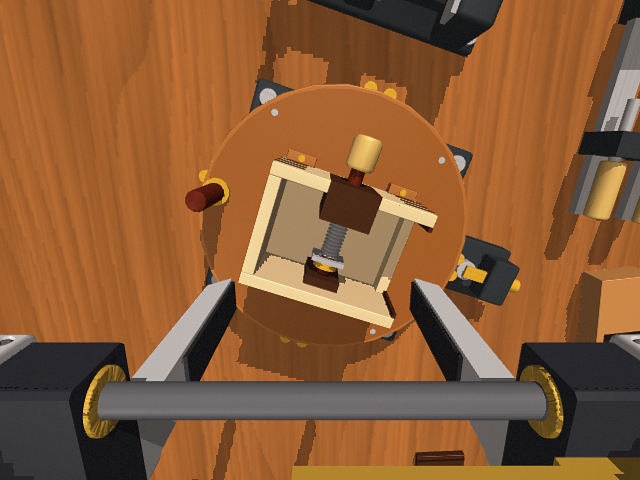

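Wrist view (right=+x, up=+y): peg top at (195,202), knob (365,154), disc spanning u 201–464, v 84–346, roller (470,270).

Run:
```python
from h import *
np.set_printoptions(precision=1,suppress=True)
m=camera_model("wrist")
print("peg",onz(m,195,202,105),onz(m,217,190,48))
print("knob ends",onz(m,369,137,96),onz(m,362,171,96),"side edges",onz(m,349,152,84),onz(m,382,157,84))
print("disc",onz(m,201,215,45)[0],onz(m,464,215,45)[0],onz(m,333,84,45)[1],onz(m,333,346,45)[1])
print("box corners",onz(m,276,161,117),onz(m,240,280,117),onz(m,391,325,117),onz(m,437,218,117))
```

```text
peg [451.2  34.1 105. ] [452.4  35.9  48. ]
knob ends [586.2  82.9  96. ] [581.6  57.3  96. ] side edges [571.9  71.4  84. ] [598.7  67.5  84. ]
disc 434.3467615539926 685.7968134497236 127.46727954189912 -129.9185304115118
box corners [516.9  66.  117. ] [485.2 -26.2 117. ] [607.1 -65.7 117. ] [637.   24.1 117. ]
```

>>> {"name": "carry_out", "arguments": {
  "slide": [
    [-0.394,0.142,0],
    [-0.394,0.142,0],
    [-0.394,0.142,0],
    [-0.394,0.142,0],
    [-0.394,0.142,0],
    [-0.394,0.142,0],
    [-0.394,0.142,0],
    [-0.394,0.142,0],
    [-0.394,0.142,0],
    [-0.394,0.142,0]
  ],
  "dr": [
    [0,0,-0.15],
    [0,0,-0.15],
    [0,0,-0.15],
    [0,0,-0.15],
    [0,0,-0.15],
    [0,0,-0.15],
    [0,0,-0.15],
    [0,0,-0.15],
    [0,0,-0.15],
    [0,0,-0.15]
  ],
  "gripper": [100,100,100,100,100,100,100,60,60,60]
}}

```text
clock: 0.98
eef_pos: [451.4, 35.5, 302.5]
eef_rot: [-3.141, 0.0, 0.631]
wrist_force: [0.1, -1.0, -0.2]
finger_gap: 77.7
finger_force: 0.0
```

>>> {"name": "carry_out", "arguments": {
  "slide": [
    [0,0,0],
    [0,0,0],
    [0,0,0],
    [0,0,0],
    [0,0,0],
    [0,0,0],
    [0,0,-0.1],
    [0,0,-0.2],
    [0,0,-0.2],
    [0,0,-0.2]
  ],
  "dr": [
    [0,0,-0.15],
    [0,0,-0.15],
    [0,0,-0.15],
    [0,0,-0.15],
    [0,0,-0.15],
    [0,0,-0.15],
    [0,0,-0.15],
    [0,0,-0.15],
    [0,0,-0.15],
    [0,0,-0.15]
  ],
  "gripper": [60,60,60,60,60,60,60,60,60,60]
}}

```text
clock: 1.82
eef_pos: [451.3, 35.5, 252.5]
eef_rot: [3.141, 0.002, -0.31]
wrist_force: [-0.0, 0.9, 0.3]
finger_gap: 56.6
finger_force: 0.0
```

Run:
```python
from h import *
m=camera_model("wrist");cv2.imwrite("pics/w1.png",camera("wrist")[:,:,::-1]);s=read_state();print(s["clock"],s["eef_pos"],s["eef_rot"],s["joints"],s["finger_gap"])
for X in [(561,0,45),(451.6,35.5,105),(451.6,35.5,45)]: print(proj(m,X))
```

```text
1.8667 [451.75283807  35.49526494 253.54376879] [-3.14154848e+00 -2.15571629e-04 -3.09937557e-01] [-2.43679206e-03  1.34339124e-01  1.84319022e+00 -2.52011539e-05
  1.16384448e+00  1.87830706e+00] 56.44033887689111
[323.78266718  91.52861973]
[323.10485693 264.27387281]
[322.9696488  240.37881691]
```

View pics/w1.png

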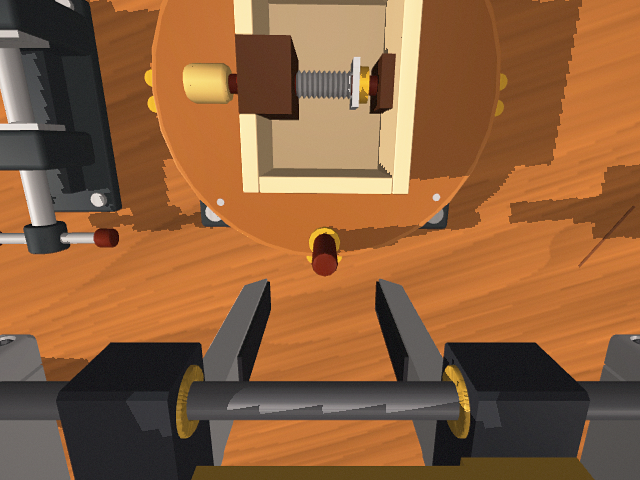

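The peg top sits at (324,264), where predicted, and the box edges are parallel to the image axes, so yaw is right. Descend and grip.

>>> {"name": "carry_out", "arguments": {
  "slide": [
    [0,0,-0.1],
    [0,0,-0.2],
    [0,0,-0.3],
    [0,0,-0.358],
    [0,0,-0.358],
    [0,0,-0.358],
    [0,0,-0.358],
    [0,0,-0.358],
    [0,0,-0.358],
    [0,0,-0.358]
  ],
  "dr": [
    [0,0,0],
    [0,0,0],
    [0,0,0],
    [0,0,0],
    [0,0,0],
    [0,0,0],
    [0,0,0],
    [0,0,0],
    [0,0,0],
    [0,0,0]
  ],
  "gripper": [60,60,60,60,60,10,10,10,10,10],
  "newtons": 40
}}

```text
clock: 2.7
eef_pos: [451.8, 35.5, 164.0]
eef_rot: [-3.141, -0.001, -0.314]
wrist_force: [0.3, 0.8, -1.0]
finger_gap: 26.5
finger_force: 0.0
```

>>> {"name": "carry_out", "arguments": {
  "slide": [
    [0,0,0],
    [0,0,0],
    [0,0,0],
    [0,0,0]
  ],
  "dr": [
    [0,0,0],
    [0,0,0],
    [0,0,0],
    [0,0,0]
  ],
  "gripper": [10,10,10,10]
}}

```text
clock: 3.03
eef_pos: [451.5, 35.2, 163.6]
eef_rot: [3.141, -0.0, -0.314]
wrist_force: [-1.8, -3.2, 5.7]
finger_gap: 17.2
finger_force: 40.0
```

Run:
```python
import numpy as np
for a0,a1 in((0,40),(40,88)):
    for a in np.linspace(a0,a1,11)[1:]:
        p=lambda a:115*np.array([np.cos(np.radians(162+a)),np.sin(np.radians(162+a))])
        print(np.round((p(a)-p(a0))/250,3),round((a-a0)/360,4))
```

```text
[-0.009 -0.031] 0.0111
[-0.016 -0.062] 0.0222
[-0.02  -0.094] 0.0333
[-0.022 -0.126] 0.0444
[-0.022 -0.158] 0.0556
[-0.02 -0.19] 0.0667
[-0.016 -0.222] 0.0778
[-0.009 -0.253] 0.0889
[-0.    -0.284] 0.1
[ 0.011 -0.314] 0.1111
[ 0.016 -0.035] 0.0133
[ 0.035 -0.069] 0.0267
[ 0.056 -0.101] 0.04
[ 0.08  -0.131] 0.0533
[ 0.107 -0.159] 0.0667
[ 0.136 -0.184] 0.08
[ 0.167 -0.207] 0.0933
[ 0.199 -0.228] 0.1067
[ 0.234 -0.245] 0.12
[ 0.269 -0.26 ] 0.1333
```

>>> {"name": "carry_out", "arguments": {
  "slide": [
    [-0.009,-0.031,0],
    [-0.016,-0.062,0],
    [-0.02,-0.094,0],
    [-0.022,-0.126,0],
    [-0.022,-0.158,0],
    [-0.02,-0.19,0],
    [-0.016,-0.222,0],
    [-0.009,-0.253,0],
    [0,-0.284,0],
    [0.011,-0.314,0]
  ],
  "dr": [
    [0,0,0.0111],
    [0,0,0.0222],
    [0,0,0.0333],
    [0,0,0.0444],
    [0,0,0.0556],
    [0,0,0.0667],
    [0,0,0.0778],
    [0,0,0.0889],
    [0,0,0.1],
    [0,0,0.1111]
  ],
  "gripper": [10,10,10,10,10,10,10,10,10,10]
}}

```text
clock: 3.87
eef_pos: [453.6, -43.5, 163.6]
eef_rot: [-3.141, 0.002, 0.388]
wrist_force: [-9.3, -1.3, 9.6]
finger_gap: 17.4
finger_force: 40.0
```

>>> {"name": "carry_out", "arguments": {
  "slide": [
    [0.016,-0.035,0],
    [0.035,-0.069,0],
    [0.056,-0.101,0],
    [0.08,-0.131,0],
    [0.107,-0.159,0],
    [0.136,-0.184,0],
    [0.167,-0.207,0],
    [0.199,-0.228,0],
    [0.234,-0.245,0],
    [0.269,-0.26,0]
  ],
  "dr": [
    [0,0,0.0133],
    [0,0,0.0267],
    [0,0,0.04],
    [0,0,0.0533],
    [0,0,0.0667],
    [0,0,0.08],
    [0,0,0.0933],
    [0,0,0.1067],
    [0,0,0.12],
    [0,0,0.1333]
  ],
  "gripper": [10,10,10,10,10,10,10,10,10,10]
}}

```text
clock: 4.7
eef_pos: [521.1, -108.8, 163.6]
eef_rot: [-3.14, 0.001, 1.226]
wrist_force: [-5.9, -1.9, 6.0]
finger_gap: 17.2
finger_force: 40.0
```

>>> {"name": "carry_out", "arguments": {
  "slide": [
    [0.008,-0.002,0],
    [0.015,-0.004,0],
    [0.015,-0.004,0],
    [0.015,-0.004,0],
    [0.015,-0.004,0]
  ],
  "dr": [
    [0,0,0.003],
    [0,0,0.0055],
    [0,0,0.0055],
    [0,0,0.0055],
    [0,0,0.0055]
  ],
  "gripper": [10,10,10,10,10]
}}

```text
clock: 5.12
eef_pos: [524.7, -109.9, 163.6]
eef_rot: [-3.14, 0.002, 1.256]
wrist_force: [-9.4, -7.1, 8.7]
finger_gap: 17.7
finger_force: 40.0
```

>>> {"name": "carry_out", "arguments": {
  "slide": [
    [0,0,0],
    [0,0,0],
    [0,0,0],
    [0,0,0.1],
    [0,0,0.2],
    [0,0,0.36],
    [0,0,0.4],
    [-0.05,0.2,0.4],
    [-0.1,0.4,0.4],
    [-0.15,0.53,0.4]
  ],
  "dr": [
    [0,0,0],
    [0,0,0],
    [0,0,0],
    [0,0,0],
    [0,0,0],
    [0,0,0],
    [0,0,0],
    [0,0,-0.02],
    [0,0,-0.04],
    [0,0,-0.06]
  ],
  "gripper": [60,60,60,60,60,60,60,60,60,60]
}}

```text
clock: 5.95
eef_pos: [494.4, 3.5, 263.2]
eef_rot: [3.141, -0.001, 0.903]
wrist_force: [0.9, 0.6, -1.0]
finger_gap: 56.3
finger_force: 0.0
```

>>> {"name": "carry_out", "arguments": {
  "slide": [
    [0,0,0],
    [0,0,0],
    [0,0,0],
    [0,0,0],
    [0,0,0],
    [0,0,0],
    [0,0,0],
    [0,0,0],
    [0,0,0],
    [0,0,0]
  ],
  "dr": [
    [0,0,-0.02],
    [0,0,-0.04],
    [0,0,-0.06],
    [0,0,-0.08],
    [0,0,-0.1],
    [0,0,-0.12],
    [0,0,-0.14],
    [0,0,-0.16],
    [0,0,-0.18],
    [0,0,-0.19]
  ],
  "gripper": [60,60,60,60,60,60,60,60,60,60]
}}

```text
clock: 6.78
eef_pos: [494.9, 2.5, 263.1]
eef_rot: [-3.141, -0.0, -0.291]
wrist_force: [0.5, 0.7, -0.7]
finger_gap: 56.6
finger_force: 0.0
```

Run:
```python
from h import *
m=camera_model("wrist");cv2.imwrite("pics/w2.png",camera("wrist")[:,:,::-1]);s=read_state();print(s["clock"],s["eef_pos"],s["eef_rot"],s["joints"],s["finger_gap"])
for X in [(561,0,45),(525.5,-109.4,105),(489.7,23.2,84)]: print(proj(m,X))
```

```text
6.8333 [494.89962869   2.49121211 263.08146809] [-3.14144474e+00 -4.58452049e-05 -2.93001115e-01] [-6.90344002e-02  2.15417579e-01  1.72320312e+00  1.43649260e-04
  1.20289440e+00  1.79471138e+00] 56.18055167939131
[302.96130306 161.74423266]
[473.83093275 171.24396063]
[299.31467552 264.86444924]
```

View pics/w2.png

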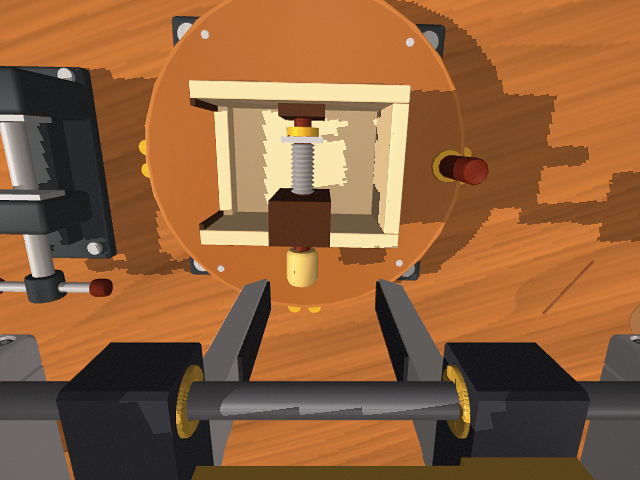

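Knob at (302,267), peg top (475,171), close to prediction. Measure the box's yaw and the knob centre.

Run:
```python
from h import *
np.set_printoptions(precision=2,suppress=True)
m=camera_model("wrist"); im=cv2.imread("pics/w2.png"); hsv=cv2.cvtColor(im,cv2.COLOR_BGR2HSV)
pale=(hsv[...,2]>190)&(hsv[...,1]<120)
u=np.arange(215,400); v=np.array([np.argmax(pale[60:,x])+60 for x in u])
k=np.polyfit(u,v,1);r=v-np.polyval(k,u);g=abs(r)<1.5;k=np.polyfit(u[g],v[g],1)
a,b=[onz(m,x,np.polyval(k,x),117) for x in(215,399)]
d=a-b;print("back edge",a,b,"angle",np.degrees(np.arctan2(d[1],d[0])),"expect 72", g.sum())
w=(hsv[...,0]>15)&(hsv[...,0]<32)&(hsv[...,2]>120)&(hsv[...,1]>60); w[:246]=0;w[295:]=0;w[:,:275]=0;w[:,330:]=0
ys,xs=np.where(w);print("knob px",xs.min(),xs.max(),ys.min(),ys.max())
for row in(256,264,272,280):
    c=np.where(w[row])[0];print(row,c.min(),c.max(),onz(m,(c.min()+c.max())/2,row,88))
```

```text
back edge [622.38  30.2  117.  ] [589.23 -71.95 117.  ] angle 72.02247976578259 expect 72 185
knob px 286 317 249 286
256 287 317 [497.11  18.47  88.  ]
264 287 316 [491.18  20.75  88.  ]
272 287 317 [484.97  22.33  88.  ]
280 288 315 [478.89  24.66  88.  ]
```

>>> {"name": "carry_out", "arguments": {
  "slide": [
    [-0.023,0.076,0],
    [-0.023,0.076,-0.1],
    [-0.023,0.076,-0.192],
    [-0.023,0.076,-0.192],
    [-0.023,0.076,-0.192]
  ],
  "dr": [
    [0,0,-0.0034],
    [0,0,-0.0034],
    [0,0,-0.0034],
    [0,0,-0.0034],
    [0,0,-0.0034]
  ],
  "gripper": [60,60,60,60,60]
}}

```text
clock: 7.25
eef_pos: [489.0, 21.4, 215.0]
eef_rot: [3.141, 0.002, -0.304]
wrist_force: [-0.4, -0.1, -1.0]
finger_gap: 56.7
finger_force: 0.0
```

Run:
```python
from h import *
s=read_state();m=camera_model("wrist");cv2.imwrite("pics/w3.png",camera("wrist")[:,:,::-1]);print(s["clock"],s["eef_pos"],s["eef_rot"],s["finger_gap"])
for X in [(489.1,21.5,84),(561,0,45)]: print(proj(m,X))
```

```text
7.25 [488.97558757  21.42881848 214.95603258] [ 3.14117451e+00  1.72981282e-03 -3.03833134e-01] 56.729018309645895
[323.15851862 273.29765381]
[321.74049375 148.51199567]
```

View pics/w3.png

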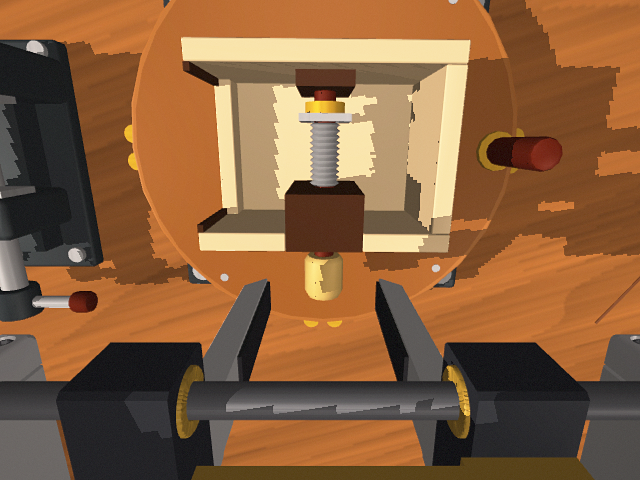

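Knob centred at column 324 (fingers' mid 323), row 276. Descend and close gently.

>>> {"name": "carry_out", "arguments": {
  "slide": [
    [0,0,-0.07],
    [0,0,-0.14],
    [0,0,-0.212],
    [0,0,-0.212],
    [0,0,-0.212],
    [0,0,-0.212],
    [0,0,-0.212],
    [0,0,-0.212],
    [0,0,-0.212],
    [0,0,-0.212]
  ],
  "dr": [
    [0,0,-0.0015],
    [0,0,-0.0015],
    [0,0,-0.0015],
    [0,0,-0.0015],
    [0,0,-0.0015],
    [0,0,-0.0015],
    [0,0,-0.0015],
    [0,0,-0.0015],
    [0,0,-0.0015],
    [0,0,-0.0015]
  ],
  "gripper": [60,60,60,60,35,35,35,35,35,35],
  "newtons": 8
}}

```text
clock: 8.13
eef_pos: [489.2, 21.3, 162.6]
eef_rot: [-3.141, -0.001, -0.315]
wrist_force: [0.1, -0.0, 1.2]
finger_gap: 32.9
finger_force: 0.0
```

>>> {"name": "carry_out", "arguments": {
  "slide": [
    [0,0,0],
    [0,0,0],
    [0,0,0],
    [0,0,0],
    [0,0,0]
  ],
  "dr": [
    [0,0,0],
    [0,0,0],
    [0,0,0],
    [0,0,0],
    [0,0,0]
  ],
  "gripper": [15,15,15,15,15]
}}

```text
clock: 8.55
eef_pos: [489.1, 21.3, 162.2]
eef_rot: [3.142, -0.0, -0.315]
wrist_force: [0.1, 0.1, 0.1]
finger_gap: 23.8
finger_force: 8.0
```

Run:
```python
from h import *
s=read_state();print({k:np.round(s[k],4) for k in("clock","eef_pos","eef_rot","wrist_force","moment","finger_gap","finger_force")})
```

```text
{'clock': np.float64(8.55), 'eef_pos': array([489.1194,  21.3363, 162.1829]), 'eef_rot': array([ 3.1416, -0.    , -0.3147]), 'wrist_force': array([0.1498, 0.0763, 0.0807]), 'moment': array([ 0.0586,  0.1216, -0.0684]), 'finger_gap': np.float64(23.7512), 'finger_force': np.float64(7.9989)}
```

>>> {"name": "carry_out", "arguments": {
  "slide": [
    [0,0,0],
    [0,0,0],
    [-0.0038,0.0012,0],
    [-0.0095,0.0031,0],
    [-0.0152,0.0049,0],
    [-0.0209,0.0068,0],
    [-0.0266,0.0086,0],
    [-0.0323,0.0105,0],
    [-0.038,0.0124,0],
    [-0.038,0.0124,0]
  ],
  "dr": [
    [0,0,0],
    [0,0,0],
    [0,0,0],
    [0,0,0],
    [0,0,0],
    [0,0,0],
    [0,0,0],
    [0,0,0],
    [0,0,0],
    [0,0,0]
  ],
  "gripper": [15,15,15,15,15,15,15,15,15,15],
  "newtons": 25
}}

```text
clock: 9.38
eef_pos: [479.5, 24.5, 162.2]
eef_rot: [-3.142, -0.0, -0.315]
wrist_force: [4.5, -2.7, -0.7]
finger_gap: 23.6
finger_force: 25.0
```

Run:
```python
from h import *
s=read_state();print({k:np.round(s[k],4) for k in("clock","eef_pos","eef_rot","wrist_force","moment","finger_gap","finger_force")})
```

```text
{'clock': np.float64(9.3833), 'eef_pos': array([479.4583,  24.5254, 162.2168]), 'eef_rot': array([-3.1416e+00, -1.0000e-04, -3.1470e-01]), 'wrist_force': array([ 4.4867, -2.6632, -0.7079]), 'moment': array([-0.2562, -0.5643, -0.0327]), 'finger_gap': np.float64(23.5661), 'finger_force': np.float64(25.0002)}
```

>>> {"name": "carry_out", "arguments": {
  "slide": [
    [-0.0057,0.0018,0],
    [-0.0114,0.0037,0],
    [-0.0171,0.0055,0],
    [-0.0228,0.0074,0],
    [-0.0285,0.0093,0],
    [-0.0342,0.0111,0],
    [-0.0399,0.013,0],
    [-0.0456,0.0148,0],
    [-0.0456,0.0148,0],
    [-0.0456,0.0148,0]
  ],
  "dr": [
    [0,0,0],
    [0,0,0],
    [0,0,0],
    [0,0,0],
    [0,0,0],
    [0,0,0],
    [0,0,0],
    [0,0,0],
    [0,0,0],
    [0,0,0]
  ],
  "gripper": [15,15,15,15,15,15,15,15,15,15]
}}

```text
clock: 10.22
eef_pos: [468.2, 28.2, 162.3]
eef_rot: [-3.142, -0.0, -0.315]
wrist_force: [4.9, -1.9, 0.0]
finger_gap: 23.3
finger_force: 25.0
```

Run:
```python
from h import *
s=read_state();print({k:np.round(s[k],4) for k in("clock","eef_pos","eef_rot","wrist_force","moment","finger_gap","finger_force")})
d=np.array([-.951,.309]);print("draw",(s["eef_pos"][:2]-[489.12,21.34])@d)
m=camera_model("wrist");a=camera("wrist")[:,:,::-1][100:400,170:470]
b=camera("side")[:,:,::-1][180:300,240:400]
a=cv2.resize(a,(400,400));b=cv2.resize(b,(400,300));o=np.zeros((400,800,3),np.uint8);o[:,:400]=a;o[:300,400:]=b
cv2.imwrite("pics/end.png",o)
```

```text
{'clock': np.float64(10.2167), 'eef_pos': array([468.1947,  28.1568, 162.2537]), 'eef_rot': array([-3.1415e+00, -4.0000e-04, -3.1470e-01]), 'wrist_force': array([ 4.9428e+00, -1.8855e+00,  1.2000e-03]), 'moment': array([-0.3483, -0.7237,  0.008 ]), 'finger_gap': np.float64(23.3368), 'finger_force': np.float64(25.0007)}
draw 22.006324464493744
```

View pics/end.png

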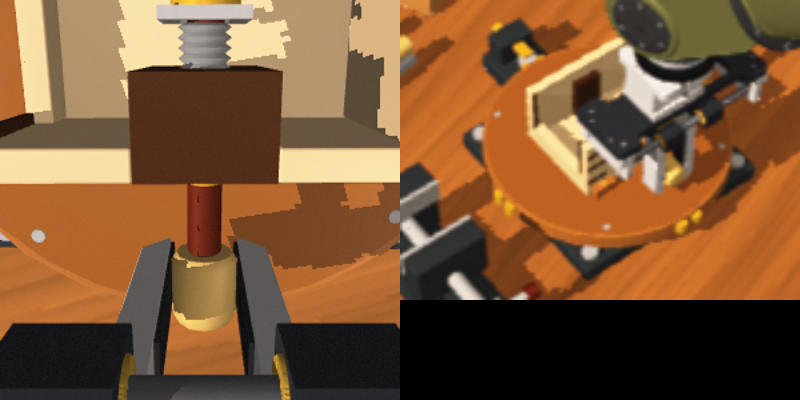

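Drawn pin: shank runs from wall (204,184 in crop) to the knob rear (204,247), with a trace of brass at the wall edge, partly hidden by the block's top. Check the actual draw against the pre-draw picture for slip.

Run:
```python
from h import *
np.set_printoptions(precision=1,suppress=True)
m=camera_model("wrist"); im=camera("wrist")[:,:,::-1]; cv2.imwrite("pics/e2.png",im)
R=np.array(m["R"]);print("cam",-R.T@m["t"])
d=np.array([-.951,.309,0]);C=np.array([561,0,0])
def r(mm,u,v,z): return (onz(mm,u,v,z)-C)@d
w3=cv2.imread("pics/w3.png")
print("w3 col"); print([(v,tuple(w3[v,324])) for v in range(246,262)])
print("now col"); print([(v,tuple(im[v,323])) for v in list(range(232,246))+list(range(280,296))])
print("now r: wall edge",r(m,323,238,117),"seen at z90",r(m,323,238,90),"knob rear",[r(m,323,v,z) for v,z in((284,96),(286,96),(288,96))])
# w3 camera: same orientation, shifted with TCP
s=read_state();m3=dict(m);o=-R.T@np.array(m["t"])+np.array([488.98,21.43,214.96])-s["eef_pos"];m3["t"]=-R@o
print("w3 r: wall edge",r(m3,324,250,117),"knob rear",[r(m3,324,v,96) for v in(252,254,256)])
```

```text
cam [545.1   3.8 244.6]
w3 col
[(246, (np.uint8(26), np.uint8(49), np.uint8(84))), (247, (np.uint8(25), np.uint8(44), np.uint8(82))), (248, (np.uint8(23), np.uint8(45), np.uint8(83))), (249, (np.uint8(22), np.uint8(47), np.uint8(83))), (250, (np.uint8(28), np.uint8(46), np.uint8(82))), (251, (np.uint8(26), np.uint8(47), np.uint8(85))), (252, (np.uint8(24), np.uint8(36), np.uint8(105))), (253, (np.uint8(21), np.uint8(34), np.uint8(113))), (254, (np.uint8(22), np.uint8(39), np.uint8(114))), (255, (np.uint8(16), np.uint8(33), np.uint8(110))), (256, (np.uint8(24), np.uint8(43), np.uint8(114))), (257, (np.uint8(38), np.uint8(67), np.uint8(90))), (258, (np.uint8(43), np.uint8(78), np.uint8(100))), (259, (np.uint8(61), np.uint8(110), np.uint8(144))), (260, (np.uint8(101), np.uint8(188), np.uint8(236))), (261, (np.uint8(102), np.uint8(188), np.uint8(234)))]
now col
[(232, (np.uint8(26), np.uint8(45), np.uint8(81))), (233, (np.uint8(24), np.uint8(44), np.uint8(81))), (234, (np.uint8(31), np.uint8(47), np.uint8(84))), (235, (np.uint8(24), np.uint8(43), np.uint8(82))), (236, (np.uint8(26), np.u
[... 931 characters left out ...]
 np.uint8(38), np.uint8(110))), (289, (np.uint8(27), np.uint8(39), np.uint8(111))), (290, (np.uint8(23), np.uint8(38), np.uint8(112))), (291, (np.uint8(21), np.uint8(32), np.uint8(108))), (292, (np.uint8(21), np.uint8(33), np.uint8(74))), (293, (np.uint8(46), np.uint8(78), np.uint8(97))), (294, (np.uint8(41), np.uint8(76), np.uint8(95))), (295, (np.uint8(43), np.uint8(73), np.uint8(93)))]
now r: wall edge 50.56483705672594 seen at z90 57.81165856624616 knob rear [np.float64(77.24444792389836), np.float64(78.19516099619555), np.float64(79.14897844105754)]
w3 r: wall edge 49.407941372975735 knob rear [np.float64(57.018609428940415), np.float64(58.24186207959461), np.float64(59.46900734222567)]
```

Run:
```python
from h import *
m=camera_model("wrist");R=np.array(m["R"]);s=read_state()
d=np.array([-.951,.309,0]);C=np.array([561,0,0])
r=lambda mm,u,v,z:(onz(mm,u,v,z)-C)@d
m3=dict(m);o=-R.T@np.array(m["t"])+np.array([488.98,21.43,214.96])-s["eef_pos"];m3["t"]=-R@o
print("now: wall",r(m,323,237.7,117),"band outer end",r(m,323,240,90),"knob rear",r(m,323,292.3,90))
print("w3: wall",r(m3,324,252,117),"knob rear",r(m3,324,257,90))
print(s["wrist_force"],s["eef_pos"],s["finger_gap"],s["clock"])
```

```text
now: wall 50.44568351164923 band outer end 58.72521097559618 knob rear 83.82435334761617
w3: wall 50.4947364508626 knob rear 62.0326285246354
[ 5.29791296 -2.44279179  0.04028481] [468.26006295  28.14782986 162.26715696] 23.318163542022162 10.3667
```

```bash
python3 -c "
from cell import *
print(sign_off())"
```

```text
the job is handed in; nothing more can be done
None
```

The turntable is turned a quarter counter-clockwise and sits in its stop, the pin is drawn about 22 mm (21.8 to 22.3 mm by camera) with the brass band clear of the wall and held steady, and the job was handed in at about 10.4 s.

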